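# Open the clamped parts tin and load the hubs

## Robot

A 6-joint arm with a two-finger parallel gripper is mounted at the origin on the work surface. World frame = base frame: x ahead of the robot, y to its left, z up, the work surface at z = 0. Lengths are in m, angles in rad, forces in N, time in s.
With the tool pointing down it reaches from about 0.3 to 0.775 m from the base axis. Payload 14.6 kg.
Tool frame: the origin (TCP) lies between the finger pads; the fingertips stand bot.tcp_to_tips ahead of it and the grasp point (between the pads) lies 5 mm behind it (bot.tcp_to_tips is the distance from the TCP to the fingertips, in m); z points along the fingers, y is the line along which they close (so a half turn about z gives the same grasp; the last joint's range is limited). The gripper opens to 85 mm and grips with 20 to 120 N. Pads are 22 mm wide; open, the fingers measure 114 mm over their backs; the gripper's body (76 mm by 85 mm) begins 54 mm behind the grasp point. The pads swing forward as they close: fully open they stand 13 mm farther back than shut.
Start: joints at [-1.186, 0.3, 1.521, -0, 1.321, -0.067], TCP at [0.24, -0.495, 0.245] pointing down, gripper open.
Joint ranges: [-3.03, 3.03], [-0.79, 2.21], [0.23, 2.52], [-1.04, 4.18], [0, 3.07], [-2.55, 2.55]. Speed limits (rad/s): [2.22, 2.22, 2.57, 3.14, 3.14, 3.14].

## Interface

Orientations are given as a unit quaternion [w, x, y, z].
In Python, from rig import sensors, cams, workorder, spotter, bot gives the robot as it stands. The module is installed in compiled form; this text tells all that it offers.
- The arm moves only by the shell command python3 -m jog 'ROWS' [OPENING] [FORCE]. ROWS is JSON, a list of rows, each an object of numbers: "dx", "dy", "dz": the shift along the tool's x, y, z in cm; "roll": the turn about the tool's z in degrees. A call has 1 to 12 rows; each row shifts and turns the commanded pose from where the row before left it, along the tool's axes as they then stand; what a row does not reach is not made up. A row lasts 1/8 s, in which the tool goes at most 62.5 mm and 10.7 degrees, less where a joint would pass 70% of its speed; a pose out of reach is approached as far as the arm can. A call is refused whole if a number of a shift passes 6.25 or a number of a turn 10.7, either way. A call with a gripper value outside its range is refused whole. OPENING is the opening, from 0 (shut) to 1 (fully open), set as the call begins (- or left out, the last holds). The fingers move at their own pace and stop on an object; FORCE is the grip in N (left out, the last holds). Time passes only in rows, so rows that do not move let the fingers close. It gives the time, the measured TCP pose, the force, the opening and the grip force at its end, in the units of the state.
- sensors.sense(): the state, without advancing time (a new reading comes with each control period).
- cams.camera(name): name is "scene" or "top"; returns a dict with "img" (384x512x3 uint8, red, green, blue), "depth" (384x512 float32, m along the optical axis (not along the pixel's ray), 0 where there is no reading), "fovy" (degrees; the focal length in pixels is half the picture's height over the tangent of half this angle, whatever the lens; pixels are square), "cx", "cy" (the principal point, pixels), "distortion" ([k1, k2, p1, p2, k3] as OpenCV has them; the pictures are not rectified), "rvec" (rotation vector, rad) and "tvec" (3), from world to camera coordinates, as OpenCV has them. Camera axes: x right, y down, z forward; pixel columns grow to the right and rows downward; lengths in m; the calibration is good to about 2 mm. A picture is of the moment at which its call begins.
- workorder.sign_off(): hands the job in; it is judged then, once.
Trained networks look in the newest picture that a camera, given by its name, has taken for a name from the list of things; names that differ only in an ending like _2 or _b are one class to them, and where a whole thing is asked for, a point or a joint stands for the part that bears it (a point fixed in the world has none). Each returns a list of dicts, best first, with "confidence" (0 to 1); they miss things now and then, are a little off and sometimes report something else, mostly with a low value. They report only what shows in the picture. A call takes as long as a camera call. They do not tell look-alikes from the thing itself.
- spotter.spot_in(camera, query): "box" ([left, top, right, bottom] in pixels, round what is visible of it).
- spotter.trace(camera, query): "mask" (384x512 bool, what is visible of it) and "box" ([left, top, right, bottom] in pixels, round what is visible of it).
- spotter.pinpoint(camera, query): "pixel" ([column, row] in pixels: a listed point, or the origin of a listed thing).
The state is a dict: "clock": time; "qpos": joint angles; "qvel": joint speeds; "joint_efforts": joint torques, N m; "eef_pos": TCP position; "eef_rot": TCP orientation; "ft_force": force on the tool from outside, world axes, zero at the start; "moment": the same for the moment, N m; "finger_gap": finger opening in m; "grip_force": force on a finger pad.
Only numpy, scipy, OpenCV 4.12 (cv2) and the standard library are available. Lean on these libraries where they do the work, as an engineer would, in place of code of your own. Each camera call takes 0.05 s, during which the arm holds its last target. There are 200 camera calls.

## Task

Load the tin for counting: slide the yellow keeper clear and then draw back the red bolt to free the lid, push the green hold-down fully in over the tin's foot so the base stays down, and pull the tight blue lid straight up off the tin and set it right way up in the middle of the bluish-grey mat. Then stand every ochre-collared hub upright on the floor of the open tin, one to a compartment, leave the red-collared reject lying outside, and finally draw the hold-down fully back so that the tin can be taken away. Never let the tin's base lift out of its nest, and do not disturb the other things on the bench.

Things in the scene. Friction and masses are not known exactly. Their poses are not given: they have to be found in the camera images.
- fixture: fixed level aluminium fixture, plate 240 x 275 x 10 mm (x -155..85, y -100..175). Origin at bench level (z = 0) under the centre of the tin's nest; +x points away from the robot, +y to its left. The nest has 2 mm of play; a fixed ledge overhangs the foot at -y. Bolt and keeper at -x, hold-down at +y: stiff slides (2 N) that stay where left, each with a post to grip
- keeper (a joint): yellow keeper slide, m: 0 = in place behind an arm of the red bolt, blocking it (starts at 0 to 0.004); grows as it slides along the fixture's +y; 0.030 = end stop, clear of the bolt. The bolt is free from about 0.016
- keeper_post (a point): on the axis of the keeper's upright round post (16 mm in diameter, top at z = 85 mm), 15 mm below its top; at joint 0 at (-116.5, 60, 70) mm in the fixture. The block under the post reaches up to z = 31 mm
- bolt (a joint): red bolt slide, m: 0 = tongue over the steel lug at the lid's lower edge, so the lid cannot rise; grows as it is drawn along the fixture's -x, away from the tin; 0.026 = end stop. It clears the lug from about 0.013
- bolt_post (a point): on the axis of the bolt's upright round post (16 mm in diameter, top at z = 85 mm), 15 mm below its top; at joint 0 at (-108, 0, 70) mm in the fixture. The bar under the post reaches up to z = 31 mm
- clamp (a joint): green hold-down slide, m: 0 = drawn back, off the tin (starts at 0 to 0.010); grows as it is pushed along the fixture's -y towards the tin; 0.035 = fully in (end stop), its block over the tin's foot with 1.5 mm of play above it; it overlaps the foot from about 0.018
- clamp_post (a point): on the axis of the hold-down's upright round post (16 mm in diameter, top at z = 85 mm), 15 mm below its top; at joint 0 at (0, 139, 70) mm in the fixture. The block under the post reaches up to z = 28 mm
- tin: loose steel tin base, 0.3 kg, axes as the fixture's. Origin at the centre of its underside, on the plate (10 mm up). Foot 140 (x) x 180 (y) x 6 mm, whose top is the inner floor; walls 131 x 131 mm outside, 4 mm thick, rim 50 mm above the origin. Dividers (3 mm thick, top 28 mm above the origin) make 4 compartments 60 x 60 mm centred at (+-31, +-31) mm. Sprung strips in its x walls grip the lid
- lid: blue deep lid, 140 x 140 x 77 mm, walls 3 mm, 0.20 to 0.33 kg. Origin at the centre of its open lower edge; closed, it is 6 mm above the tin's origin, same axes, over 44 mm of the tin's walls (1.5 mm play a side). It drags on the tin with 6 to 9 N, more than the base weighs: an unheld base comes up with it. It is off once raised over 44 mm. A steel lug, 30 mm wide, stands 14 mm out at -x, low
- lid_grip (a point): point inside the orange grip block on top of the lid, 102 mm above the lid's origin and 9 mm below the block's top; the block is 18 mm (lid's x) x 60 mm (lid's y) x 34 mm tall
- board: tan perforated packing board fixed to the bench, 280 (x) x 200 (y) x 3 mm, origin at the centre of its underside; the hubs and the reject start on it. It and the mat change places between starts
- mat: bluish-grey square mat for the lid, fixed to the bench, 190 x 190 x 4 mm, origin at the centre of its underside
- reject: a hub as below but with a red collar: not to be packed
- hub1: hub to be packed (2 to 4 are present): grey round body 50 mm in diameter and 40 mm tall, with a coaxial ochre collar above it, 32 mm in diameter, to a total height of 72 mm; 0.11 to 0.23 kg. Origin at the centre of its underside, z up its axis
- hub2: hub to be packed (2 to 4 are present): grey round body 50 mm in diameter and 40 mm tall, with a coaxial ochre collar above it, 32 mm in diameter, to a total height of 72 mm; 0.11 to 0.23 kg. Origin at the centre of its underside, z up its axis
- hub3: hub to be packed (2 to 4 are present): grey round body 50 mm in diameter and 40 mm tall, with a coaxial ochre collar above it, 32 mm in diameter, to a total height of 72 mm; 0.11 to 0.23 kg. Origin at the centre of its underside, z up its axis
- hub4: hub to be packed (2 to 4 are present): grey round body 50 mm in diameter and 40 mm tall, with a coaxial ochre collar above it, 32 mm in diameter, to a total height of 72 mm; 0.11 to 0.23 kg. Origin at the centre of its underside, z up its axis
- tape: bystander: ring of tape 90 mm across, 44 mm tall, origin at the centre of its underside
- driver: bystander: screwdriver 190 mm long lying on the bench, origin on its underside
- grease: bystander: jar 72 mm in diameter, 85 mm tall, origin at the centre of its underside
- carton: bystander: small carton 110 x 80 x 75 mm, origin at the centre of its underside
There are look-alikes about, which are no part of the job. Leave any pink look-alike of the hub2 alone.

How it is judged:
By the outcome, as a careful person would: the job done as asked, in the order asked, and still so for the second after the job is handed in, with the robot touching nothing.
Of hub1, hub2, hub3, hub4 only 2 to 4 are there at a start; the rules pass over those that are not, and their reading is None.
At some moment in a run one of hub1, hub2, hub3, hub4 may be knocked a few centimetres aside while the robot is not near it.
It also fails if it takes over 210 s, if anything falls off the work surface, if the arm or the gripper's body presses on something with over 40 N, if the wrist force passes 120 N, or if a joint passes its speed limit or range.

## Working session

There is one attempt and no reset: what is moved stays moved. The work goes in short steps, Python scripts to look and compute and a shell command to move; the robot and the scene stay as the last step left them, time stands still between calls to the robot, and variables do not carry over. Pictures are saved under pics/ and viewed, at most 14 in all, crops included, and the job is handed in when it is done.

```bash
mkdir -p pics
cat > h.py <<'E'
import numpy as np, cv2
from rig import sensors, cams, workorder, spotter, bot
from scipy.spatial.transform import Rotation as R
def cam(n):
    c=cams.camera(n); h=c['img'].shape[0]; f=h/2/np.tan(np.radians(c['fovy'])/2)
    c['K']=np.array([[f,0,c['cx']],[0,f,c['cy']],[0,0,1.]]); c['D']=np.array(c['distortion'],float)
    c['R']=cv2.Rodrigues(np.array(c['rvec'],float))[0]; c['t']=np.array(c['tvec'],float).ravel(); return c
def ray(c,px):
    u=cv2.undistortPoints(np.array(px,float).reshape(-1,1,2),c['K'],c['D']).reshape(-1,2)
    return np.c_[u,np.ones(len(u))]
def onz(c,px,z):
    d=ray(c,px)@c['R']; o=-c['R'].T@c['t']; return o+d*((z-o[2])/d[:,2])[:,None]
def cloud(c,mask=None):
    m=c['depth']>0
    if mask is not None: m&=mask
    v,u=np.nonzero(m); P=ray(c,np.c_[u,v])*c['depth'][v,u][:,None]
    return (P-c['t'])@c['R'], np.c_[u,v]
def proj(c,P): return cv2.projectPoints(np.array(P,float).reshape(-1,1,3),np.array(c['rvec'],float),c['t'],c['K'],c['D'])[0].reshape(-1,2)
def save(c,n): cv2.imwrite('pics/'+n,cv2.cvtColor(c['img'],cv2.COLOR_RGB2BGR))
E
python3 - <<'E'
from h import *
for n in ('scene','top'):
    c=cam(n); save(c,n+'0.png'); print(n,-c['R'].T@c['t'],c['fovy'])
    for q in ['keeper_post','bolt_post','clamp_post','lid_grip','mat','board','hub1','reject','tin','fixture']:
        r=spotter.pinpoint(n,q); print(q,[(np.round(x['pixel']).tolist(),round(x['confidence'],2)) for x in r][:6])
print(bot.tcp_to_tips, sensors.sense())
E
```

```text
scene [1.32666987 0.25087944 0.71924821] 52.88098915790692
keeper_post [([331.0, 196.0], 0.38)]
bolt_post [([308.0, 192.0], 0.54), ([244.0, 283.0], 0.41)]
clamp_post [([356.0, 221.0], 0.76)]
lid_grip [([308.0, 200.0], 0.97)]
mat [([196.0, 230.0], 0.6)]
board [([123.0, 203.0], 0.68)]
hub1 [([148.0, 183.0], 0.72), ([170.0, 167.0], 0.69), ([126.0, 221.0], 0.57)]
reject [([122.0, 184.0], 0.86)]
tin [([125.0, 199.0], 0.4)]
fixture []
top [0.36799627 0.07611213 1.31085545] 52.04449781702437
keeper_post [([354.0, 172.0], 0.53), ([183.0, 227.0], 0.44)]
bolt_post [([202.0, 221.0], 0.6), ([200.0, 189.0], 0.36)]
clamp_post [([157.0, 192.0], 0.69), ([236.0, 134.0], 0.67)]
lid_grip [([198.0, 185.0], 0.61)]
mat [([384.0, 227.0], 0.74), ([292.0, 176.0], 0.58), ([155.0, 190.0], 0.56)]
board [([367.0, 198.0], 0.92)]
hub1 [([354.0, 265.0], 0.72), ([358.0, 226.0], 0.7), ([353.0, 170.0], 0.69)]
reject [([384.0, 225.0], 0.64)]
tin []
fixture []
0.014 {'clock': 1.1, 'qpos': array([-1.18558762e+00,  2.99894372e-01,  1.52096428e+00, -1.81316664e-05,
        1.32068866e+00, -6.66126275e-02]), 'qvel': array([ 7.48179407e-04,  1.62528529e-04,  1.07765639e-03, -1.58230198e-03,
        2.31076137e-05,  1.33316194e-04]), 'joint_efforts': array([ 3.19800820e-04, -5.43367910e+01, -3.61980915e+01, -4.35679055e-06,
        6.96246607e-04, -9.78219106e-06]), 'eef_pos': array([ 0.24012248, -0.4948213 ,  0.24529879]), 'eef_rot': array([ 2.37754906e-05,  9.74590024e-01,  2.23996170e-01, -5.07669304e-06]), 'ft_force': array([-0.97105136, -0.30759409,  0.21639957]), 'moment': array([ 0.03461245, -0.03207794,  0.00388339]), 'grip_force': 0.0, 'finger_gap': 0.08557743105647829}
```

View pics/scene0.png

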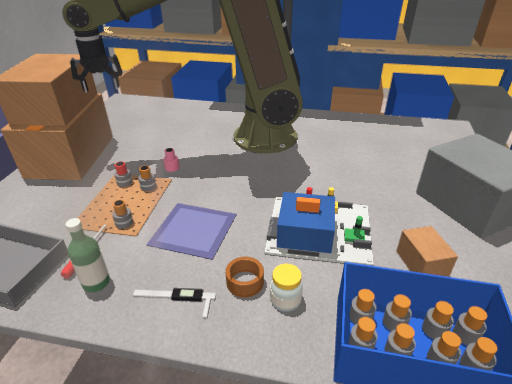

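View pics/top0.png

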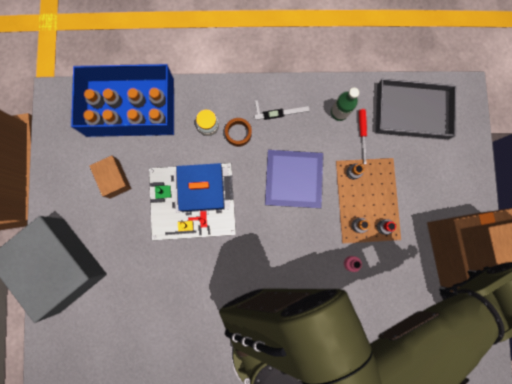

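The scene view shows the fixture with the blue lid (308,220), the mat at (195,230) and the board at (125,203). On the board are two ochre hubs at (148,180) and (122,215), and the reject at (122,175); the pink look-alike is at (171,160). In the top view the fixture is at (192,200), the hubs at (355,170) and (361,225), the reject at (388,227), and the mat at (295,180). Next I measure.

```bash
cat > m.py <<'E'
from h import *
def hsv(c): return cv2.cvtColor(c['img'],cv2.COLOR_RGB2HSV)
def fitrect(P): 
    (x,y),(w,h),a=cv2.minAreaRect((P[:,:2]*1000).astype(np.float32)); return np.round([x,y,w,h,a],1)
E
python3 - <<'E'
from m import *
for n in ('top','scene'):
    c=cam(n); H=hsv(c); P,uv=cloud(c); h=H[uv[:,1],uv[:,0]].astype(int)
    hue,s,v=h.T
    near=lambda x0,x1,y0,y1:(P[:,0]>x0)&(P[:,0]<x1)&(P[:,1]>y0)&(P[:,1]<y1)
    fx=near(.3,.75,.05,.4)
    sel={'lidtop':fx&(hue>100)&(hue<125)&(s>120)&(P[:,2]>.085)&(P[:,2]<.1),
     'grip':fx&((hue<15))&(s>150)&(P[:,2]>.115),
     'red':fx&((hue<5)|(hue>174))&(s>150)&(P[:,2]>.06)&(P[:,2]<.1),
     'yellow':fx&(hue>20)&(hue<35)&(s>150)&(P[:,2]>.06)&(P[:,2]<.1),
     'green':fx&(hue>45)&(hue<85)&(s>120)&(P[:,2]>.06)&(P[:,2]<.1),
     'plate':fx&(s<40)&(v>150)&(P[:,2]<.02)&(P[:,2]>.004),
     'mat':near(.3,.8,-.25,.1)&(hue>110)&(hue<135)&(s>60)&(P[:,2]<.02),
     'board':near(.2,.8,-.5,-.1)&(hue>5)&(hue<20)&(s>80)&(P[:,2]<.02)}
    for k,m in sel.items():
        if m.sum()>3: print(n,k,m.sum(),fitrect(P[m]),np.round(P[m].mean(0)*1000,1),'zmax',np.round(np.percentile(P[m][:,2],[5,95])*1000,1))
    m=near(.2,.75,-.5,-.1)&(P[:,2]>.02)&(P[:,2]<.09)
    im=np.zeros(H.shape[:2],np.uint8); im[uv[m,1],uv[m,0]]=1
    k,lab,st,_=cv2.connectedComponentsWithStats(im); L=lab[uv[:,1],uv[:,0]]
    for i in range(1,k):
        if st[i][4]>30:
            q=m&(L==i); t=q&(P[:,2]>np.percentile(P[q][:,2],95)-.006)
            print(n,'obj',st[i].tolist(),fitrect(P[q]),'top',fitrect(P[t]),P[q][:,2].max().round(3),'hue',np.median(hue[t]),np.median(s[t]))
E
```

```text
top lidtop 1844 [611.3 247.2 344.  176.   24.8] [540.7 215.7  93.3] zmax [89.3 97.2]
top grip 114 [537.2 212.5  17.5  58.2   3.3] [536.5 212.8 126.9] zmax [122.4 130.4]
top red 20 [429.9 207.   12.9  12.3  10.4] [429.7 206.9  84.2] zmax [78.4 89.2]
top yellow 140 [587.5 240.5  57.4 353.9  73.5] [677.6 206.7  84.3] zmax [78.1 88.7]
top green 26 [531.2 345.6  13.6  12.9  38.5] [530.4 344.2  80.7] zmax [66.5 87.7]
top plate 3203 [5.244e+02 2.241e+02 4.457e+02 3.480e+02 3.000e-01] [483.1 261.1   9.9] zmax [ 4.5 15.7]
top mat 3006 [570.6 -95.  187.9 188.1  85.4] [569.5 -94.2   4.4] zmax [0.2 8.9]
top board 4178 [ 493.6 -344.3  283.3  203.5    1.4] [ 494.7 -342.8    3.2] zmax [-1.2  7.7]
top obj [377, 121, 38, 14, 174] [ 719.3 -437.3  123.4   27.7   72.3] top [ 720.  -436.8  121.9   26.7   72.2] 0.054 hue 158.0 13.0
top obj [360, 124, 7, 12, 64] [ 729.3 -334.4   21.5   39.3   86.5] top [ 729.3 -334.1   20.7   39.4   86.8] 0.028 hue 0.0 223.0
top obj [347, 164, 17, 15, 195] [ 583.3 -292.1   48.9   39.8   28.2] top [ 586.8 -294.2   25.8   30.1   84.6] 0.081 hue 13.0 165.0
top obj [353, 218, 
[... 1037 characters left out ...]
8] [ 513.2 -339.1    4.1] zmax [1.8 6.4]
scene obj [164, 148, 15, 20, 226] [ 290.3 -269.    39.1   48.1   23.5] top [ 287.  -271.3   30.8   26.5   21.9] 0.076 hue 173.0 97.0
scene obj [115, 161, 17, 22, 275] [ 407.8 -384.4   43.4   48.9   31.9] top [ 402.7 -388.1   32.2   29.7   63. ] 0.079 hue 1.0 124.0
scene obj [139, 165, 17, 23, 278] [ 412.8 -299.6   45.4   49.7   35.1] top [ 410.7 -301.8   32.6   28.2   52. ] 0.078 hue 14.0 120.5
scene obj [113, 200, 20, 25, 365] [ 592.  -290.7   42.    49.4   40.2] top [ 588.4 -294.6   31.2   29.5   50.6] 0.079 hue 14.0 150.0
scene obj [24, 230, 43, 25, 387] [ 721.1 -437.6  120.4   26.9   74.5] top [ 721.9 -438.4  118.6   23.8   74. ] 0.054 hue 7.5 9.0
```

```bash
cat >> m.py <<'E'
O=np.array([538.9,213.2]); YAW=3.0
def fix(l): a=np.radians(YAW); return O+np.array([[np.cos(a),-np.sin(a)],[np.sin(a),np.cos(a)]])@np.array(l,float)
def go(x,y,zg,yawx):
    "grasp-point target mm (zg height of grasp point), yaw of tool x deg; prints delta cm in tool axes AFTER roll, and roll"
    s=sensors.sense(); w,a,b,c=s['eef_rot']; Rm=R.from_quat([a,b,c,w]).as_matrix()
    cur=np.degrees(np.arctan2(Rm[1,0],Rm[0,0])); d=np.array([x,y,zg-5])-s['eef_pos']*1000
    Rt=R.from_euler('x',180,degrees=True).as_matrix(); Rt=R.from_euler('z',yawx,degrees=True).as_matrix()@Rt
    print('target',np.round([x,y,zg],1),'cm after roll',np.round(Rt.T@d/10,2),'before roll',np.round(Rm.T@d/10,2),'roll',round((cur-yawx+180)%360-180,2),'t',round(s['clock'],1),'f',s['ft_force'].round(1),'gap',round(s['finger_gap'],4))
E
python3 - <<'E'
from m import *
for n in ('top','scene'):
    c=cam(n); H=hsv(c); P,uv=cloud(c); hue,s,v=H[uv[:,1],uv[:,0]].astype(int).T
    m=(abs(P[:,0]-.42)<.06)&(abs(P[:,1]-.28)<.06)&(hue>18)&(hue<35)&(s>150)&(P[:,2]>.06)
    print(n,m.sum(),fitrect(P[m]),P[m].mean(0).round(4))
print(fix([-116.5,60]),fix([-108,0]),fix([0,139]))
go(*fix([-116.5,62]),160,3.0)
E
```

```text
top 27 [418.8 268.1  14.7  12.9  89.4] [0.4184 0.2679 0.0824]
scene 38 [424.3 269.3  11.   12.3  35.6] [0.4252 0.2691 0.0783]
[419.41950183 267.02063318] [431.04801025 207.54771673] [531.62530208 352.00950533]
target [419.3 269.  160. ] cm after roll [ 21.89 -75.34   9.03] before roll [ 49.47 -60.89   9.03] roll 22.89 t 1.3 f [ 0.1 -0.2  0. ] gap 0.0855
```

```bash
python3 -m jog '[{"roll":10},{"roll":10},{"roll":2.9},{"dx":1.46,"dy":-5},{"dx":1.46,"dy":-5},{"dx":1.46,"dy":-5},{"dx":1.46,"dy":-5},{"dx":1.46,"dy":-5},{"dx":1.46,"dy":-5},{"dx":1.46,"dy":-5},{"dx":1.46,"dy":-5},{"dx":1.46,"dy":-5}]' 0.5 40; python3 -m jog '[{"dx":1.46,"dy":-5},{"dx":1.46,"dy":-5},{"dx":1.46,"dy":-5},{"dx":1.46,"dy":-5},{"dx":1.46,"dy":-5},{"dx":1.46,"dy":-5},{"dz":5},{"dz":4},{}]'; python3 -c "
from m import *
go(420,268.5,70,3)"
```

```text
target [420.  268.5  70. ] cm after roll [ 21.96 -75.28  18.03] before roll [ 49.51 -60.82  18.03] roll 22.89 t 1.3 f [ 0.1 -0.2  0. ] gap 0.0855$[0]: bad value
$[0]: bad value
```

```bash
python3 -m jog '[{"dx":0,"dy":0,"dz":0,"roll":10}]' 0.5 40; python3 -m jog '[{"dx":0,"dy":0,"dz":0,"roll":10.0}]' 0.5 40;python3 -m jog --help
```

```text
clock: 1.42
eef_pos: [0.2401, -0.4948, 0.2453]
eef_rot: [0.0, 0.991, 0.137, 0.0]
ft_force: [-0.1, 0.5, -0.4]
finger_gap: 0.0695
grip_force: 0.0
clock: 1.55
eef_pos: [0.2401, -0.4948, 0.2453]
eef_rot: [0.0, 0.999, 0.049, -0.0]
ft_force: [0.5, -0.0, -0.3]
finger_gap: 0.0516
grip_force: 0.0invalid input: not JSON, or not a number
```

All four keys are required.

```bash
python3 -m jog '[{"dx":0,"dy":0,"dz":0,"roll":2.9},{"dx":1.46,"dy":-5,"dz":0,"roll":0},{"dx":1.46,"dy":-5,"dz":0,"roll":0},{"dx":1.46,"dy":-5,"dz":0,"roll":0},{"dx":1.46,"dy":-5,"dz":0,"roll":0},{"dx":1.46,"dy":-5,"dz":0,"roll":0},{"dx":1.46,"dy":-5,"dz":0,"roll":0},{"dx":1.46,"dy":-5,"dz":0,"roll":0},{"dx":1.46,"dy":-5,"dz":0,"roll":0},{"dx":1.46,"dy":-5,"dz":0,"roll":0}]'; python3 -m jog '[{"dx":1.46,"dy":-5,"dz":0,"roll":0},{"dx":1.46,"dy":-5,"dz":0,"roll":0},{"dx":1.46,"dy":-5,"dz":0,"roll":0},{"dx":1.46,"dy":-5,"dz":0,"roll":0},{"dx":1.46,"dy":-5,"dz":0,"roll":0},{"dx":1.46,"dy":-5,"dz":0,"roll":0},{"dx":0,"dy":0,"dz":5,"roll":0},{"dx":0,"dy":0,"dz":4,"roll":0},{"dx":0,"dy":0,"dz":0,"roll":0}]'; python3 -c "
from m import *
go(420,268.5,70,3)"
```

```text
clock: 2.8
eef_pos: [0.348, -0.0369, 0.2456]
eef_rot: [0.0, 1.0, 0.026, 0.001]
ft_force: [0.7, -1.0, 0.8]
finger_gap: 0.0425
grip_force: 0.0
clock: 3.92
eef_pos: [0.4187, 0.2651, 0.1533]
eef_rot: [0.001, 1.0, 0.026, -0.002]
ft_force: [0.4, 0.0, 0.9]
finger_gap: 0.0426
grip_force: 0.0
target [420.  268.5  70. ] cm after roll [ 0.15 -0.33  8.83] before roll [ 0.19 -0.35  8.83] roll -0.0 t 3.9 f [0.4 0.  0.9] gap 0.0426
```

```bash
python3 -m jog '[{"dx":0.15,"dy":-0.33,"dz":3,"roll":0},{"dx":0,"dy":0,"dz":3,"roll":0},{"dx":0,"dy":0,"dz":2.8,"roll":0},{"dx":0,"dy":0,"dz":0,"roll":0}]'; python3 -m jog '[{"dx":0,"dy":0,"dz":0,"roll":0},{"dx":0,"dy":0,"dz":0,"roll":0},{"dx":0,"dy":0,"dz":0,"roll":0},{"dx":0,"dy":0,"dz":0,"roll":0}]' 0 40;  python3 -m jog '[{"dx":0,"dy":-0.9,"dz":0,"roll":0},{"dx":0,"dy":-0.9,"dz":0,"roll":0},{"dx":0,"dy":-0.8,"dz":0,"roll":0},{"dx":0,"dy":0,"dz":0,"roll":0},{"dx":0,"dy":0,"dz":0,"roll":0}]'
```

```text
clock: 4.42
eef_pos: [0.4212, 0.2689, 0.0677]
eef_rot: [0.0, 1.0, 0.026, -0.0]
ft_force: [-0.5, -0.6, 0.4]
finger_gap: 0.043
grip_force: 0.0
clock: 4.92
eef_pos: [0.422, 0.2694, 0.0692]
eef_rot: [-0.001, 1.0, 0.026, 0.001]
ft_force: [-1.4, 0.4, 8.9]
finger_gap: 0.0148
grip_force: 38.8
clock: 5.55
eef_pos: [0.4208, 0.2958, 0.0693]
eef_rot: [-0.001, 1.0, 0.026, 0.002]
ft_force: [0.7, 2.3, 5.2]
finger_gap: 0.0147
grip_force: 39.0
```

```bash
python3 -m jog '[{"dx":0,"dy":-0.2,"dz":0,"roll":0},{"dx":0,"dy":0,"dz":0,"roll":0}]';python3 -m jog '[{"dx":0,"dy":-0.2,"dz":0,"roll":0},{"dx":0,"dy":0,"dz":0,"roll":0}]'
```

```text
clock: 5.8
eef_pos: [0.4207, 0.2975, 0.0693]
eef_rot: [-0.001, 1.0, 0.026, 0.002]
ft_force: [1.3, -0.4, 5.4]
finger_gap: 0.0151
grip_force: 39.0
clock: 6.05
eef_pos: [0.4207, 0.2989, 0.0692]
eef_rot: [-0.0, 1.0, 0.026, 0.001]
ft_force: [2.3, -6.9, 7.6]
finger_gap: 0.0148
grip_force: 39.5
```

```bash
python3 -m jog '[{"dx":0,"dy":0.1,"dz":0,"roll":0},{"dx":0,"dy":0,"dz":0,"roll":0},{"dx":0,"dy":0,"dz":-3,"roll":0},{"dx":0,"dy":0,"dz":-2,"roll":0},{"dx":0,"dy":0,"dz":0,"roll":0}]' 0.45; python3 -c "
from m import *
go(431,208.5,70,3)"
```

```text
clock: 6.68
eef_pos: [0.4201, 0.2983, 0.1186]
eef_rot: [-0.001, 1.0, 0.026, 0.001]
ft_force: [-0.1, 0.5, 0.8]
finger_gap: 0.0386
grip_force: 0.0
target [431.  208.5  70. ] cm after roll [0.62 9.03 5.36] before roll [0.61 9.04 5.35] roll -0.01 t 6.7 f [-0.1  0.5  0.8] gap 0.0386
```

```bash
python3 -m jog '[{"dx":0.3,"dy":4.5,"dz":0,"roll":0},{"dx":0.3,"dy":4.5,"dz":0,"roll":0},{"dx":0,"dy":0,"dz":0,"roll":0},{"dx":0,"dy":0,"dz":3,"roll":0},{"dx":0,"dy":0,"dz":2.3,"roll":0},{"dx":0,"dy":0,"dz":0,"roll":0}]'; python3 -m jog '[{"dx":0,"dy":0,"dz":0,"roll":0},{"dx":0,"dy":0,"dz":0,"roll":0},{"dx":0,"dy":0,"dz":0,"roll":0},{"dx":0,"dy":0,"dz":0,"roll":0}]' 0 60;  python3 -m jog '[{"dx":-0.8,"dy":0,"dz":0,"roll":0},{"dx":-0.8,"dy":0,"dz":0,"roll":0},{"dx":-0.7,"dy":0,"dz":0,"roll":0},{"dx":0,"dy":0,"dz":0,"roll":0},{"dx":-0.2,"dy":0,"dz":0,"roll":0},{"dx":0,"dy":0,"dz":0,"roll":0}]'
```

```text
clock: 7.42
eef_pos: [0.4292, 0.2086, 0.0626]
eef_rot: [0.001, 1.0, 0.026, -0.002]
ft_force: [-0.1, 0.2, 0.4]
finger_gap: 0.0385
grip_force: 0.0
clock: 7.92
eef_pos: [0.4305, 0.2089, 0.0651]
eef_rot: [-0.001, 1.0, 0.026, 0.001]
ft_force: [-1.9, 5.6, 3.0]
finger_gap: 0.0147
grip_force: 58.5
clock: 8.68
eef_pos: [0.4058, 0.2078, 0.0651]
eef_rot: [-0.001, 1.0, 0.026, 0.001]
ft_force: [-0.3, 7.3, 1.5]
finger_gap: 0.014
grip_force: 58.8
```

```bash
python3 -m jog '[{"dx":-0.2,"dy":0,"dz":0,"roll":0},{"dx":0,"dy":0,"dz":0,"roll":0}]'; python3 -m jog '[{"dx":0,"dy":0,"dz":0,"roll":0},{"dx":0,"dy":0,"dz":0,"roll":0},{"dx":0,"dy":0,"dz":-5,"roll":0},{"dx":0,"dy":0,"dz":-4,"roll":0},{"dx":0,"dy":0,"dz":0,"roll":0}]' 0.45
python3 -c "
from m import *
go(*(fix([0,133])+[0,1]),150,93)
c=cam('scene');save(c,'s1.png')
for n in ('top','scene'):
    c=cam(n); H=hsv(c); P,uv=cloud(c); hue,s,v=H[uv[:,1],uv[:,0]].astype(int).T
    m=(abs(P[:,0]-.53)<.06)&(abs(P[:,1]-.34)<.06)&(hue>45)&(hue<85)&(s>120)&(P[:,2]>.075)
    print(n,m.sum(),fitrect(P[m]),P[m].mean(0).round(4))
    m=(abs(P[:,0]-.42)<.08)&(abs(P[:,1]-.21)<.05)&((hue<5)|(hue>174))&(s>150)&(P[:,2]>.06)
    print(n,m.sum(),fitrect(P[m]) if m.sum() else 0)
"
```

```text
clock: 8.93
eef_pos: [0.4045, 0.2077, 0.0652]
eef_rot: [-0.001, 1.0, 0.026, 0.002]
ft_force: [6.3, 8.4, -3.4]
finger_gap: 0.0146
grip_force: 58.6
clock: 9.55
eef_pos: [0.4043, 0.2073, 0.157]
eef_rot: [-0.001, 1.0, 0.026, 0.002]
ft_force: [0.8, -0.3, -0.1]
finger_gap: 0.0385
grip_force: 0.0
target [531.9 347.  150. ] cm after roll [13.28 13.47  1.2 ] before roll [ 13.46 -13.28   1.29] roll -90.01 t 9.6 f [ 0.8 -0.3 -0.1] gap 0.0385
top 21 [530.8 345.7  11.6  14.1  65.6] [0.531  0.345  0.0838]
top 0 0
scene 29 [536.8 346.4  11.7  14.    6.2] [0.5373 0.3459 0.0823]
scene 41 [408.  207.1  15.2  13.2  27. ]
```

View pics/s1.png

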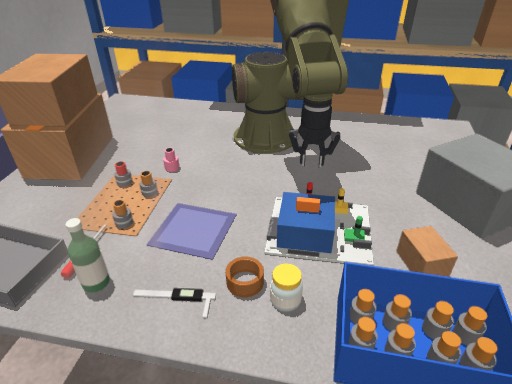

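The picture shows the red post (310,188) drawn back, the yellow keeper (341,197) shifted, and everything else unchanged. Next is the hold-down.

```bash
python3 -m jog '[{"dx":0,"dy":0,"dz":0,"roll":-10},{"dx":0,"dy":0,"dz":0,"roll":-10},{"dx":0,"dy":0,"dz":0,"roll":-10},{"dx":0,"dy":0,"dz":0,"roll":-10},{"dx":0,"dy":0,"dz":0,"roll":-10},{"dx":0,"dy":0,"dz":0,"roll":-10},{"dx":0,"dy":0,"dz":0,"roll":-10},{"dx":0,"dy":0,"dz":0,"roll":-10},{"dx":0,"dy":0,"dz":0,"roll":-10},{"dx":0,"dy":0,"dz":0,"roll":0}]'; python3 -m jog '[{"dx":4.4,"dy":4.5,"dz":0,"roll":0},{"dx":4.4,"dy":4.5,"dz":0,"roll":0},{"dx":4.4,"dy":4.5,"dz":0,"roll":0},{"dx":0,"dy":0,"dz":0,"roll":0}]'; python3 -c "
from m import *
go(533.5,346,70,93)"
```

```text
clock: 10.95
eef_pos: [0.4029, 0.2067, 0.1532]
eef_rot: [-0.0, 0.689, 0.725, -0.001]
ft_force: [1.2, -0.3, 0.1]
finger_gap: 0.0386
grip_force: 0.0
clock: 11.45
eef_pos: [0.5314, 0.3468, 0.1513]
eef_rot: [-0.0, 0.69, 0.724, -0.001]
ft_force: [0.5, -0.3, 0.5]
finger_gap: 0.0389
grip_force: 0.0
target [533.5 346.   70. ] cm after roll [-0.09  0.21  8.63] before roll [-0.08  0.23  8.63] roll -0.2 t 11.4 f [ 0.5 -0.3  0.5] gap 0.0389
```

```bash
python3 -m jog '[{"dx":-0.1,"dy":0.2,"dz":3,"roll":0},{"dx":0,"dy":0,"dz":3,"roll":0},{"dx":0,"dy":0,"dz":2.5,"roll":0},{"dx":0,"dy":0,"dz":0,"roll":0}]'; python3 -m jog '[{"dx":0,"dy":0,"dz":0,"roll":0},{"dx":0,"dy":0,"dz":0,"roll":0},{"dx":0,"dy":0,"dz":0,"roll":0},{"dx":0,"dy":0,"dz":0,"roll":0}]' 0 60;  python3 -m jog '[{"dx":-0.9,"dy":0,"dz":0,"roll":0},{"dx":-0.9,"dy":0,"dz":0,"roll":0},{"dx":-0.9,"dy":0,"dz":0,"roll":0},{"dx":0,"dy":0,"dz":0,"roll":0},{"dx":-0.2,"dy":0,"dz":0,"roll":0},{"dx":0,"dy":0,"dz":0,"roll":0}]'
```

```text
clock: 11.95
eef_pos: [0.5311, 0.3429, 0.0673]
eef_rot: [-0.001, 0.69, 0.724, -0.002]
ft_force: [-0.0, 0.2, 0.3]
finger_gap: 0.0381
grip_force: 0.0
clock: 12.45
eef_pos: [0.5328, 0.3441, 0.0707]
eef_rot: [0.0, 0.689, 0.725, 0.001]
ft_force: [-2.2, -2.3, 7.6]
finger_gap: 0.0142
grip_force: 58.6
clock: 13.2
eef_pos: [0.5341, 0.3153, 0.0707]
eef_rot: [0.0, 0.689, 0.725, 0.001]
ft_force: [-3.2, 0.0, 7.8]
finger_gap: 0.0141
grip_force: 58.9
```

```bash
python3 -m jog '[{"dx":-0.15,"dy":0,"dz":0,"roll":0},{"dx":0,"dy":0,"dz":0,"roll":0}]';python3 -m jog '[{"dx":-0.2,"dy":0,"dz":0,"roll":0},{"dx":0,"dy":0,"dz":0,"roll":0}]'
```

```text
clock: 13.45
eef_pos: [0.5341, 0.3146, 0.0707]
eef_rot: [-0.0, 0.688, 0.725, 0.001]
ft_force: [-3.4, 5.5, 6.2]
finger_gap: 0.0141
grip_force: 58.7
clock: 13.7
eef_pos: [0.5341, 0.3144, 0.0708]
eef_rot: [-0.001, 0.688, 0.725, 0.003]
ft_force: [-1.6, 20.0, 2.0]
finger_gap: 0.014
grip_force: 58.7
```

```bash
python3 -m jog '[{"dx":0.3,"dy":0,"dz":0,"roll":0},{"dx":0,"dy":0,"dz":0,"roll":0},{"dx":0,"dy":0,"dz":-4,"roll":0},{"dx":0,"dy":0,"dz":-5,"roll":0},{"dx":0,"dy":0,"dz":0,"roll":0}]' 0.45; python3 -c "
from m import *
go(539.2,213.5,119,93)"
```

```text
clock: 14.32
eef_pos: [0.5354, 0.3149, 0.1636]
eef_rot: [0.001, 0.689, 0.725, 0.003]
ft_force: [0.6, 0.4, -1.1]
finger_gap: 0.0386
grip_force: 0.0
target [539.2 213.5 119. ] cm after roll [-10.14  -0.15   4.96] before roll [-10.16  -0.17   4.93] roll -0.04 t 14.3 f [ 0.6  0.4 -1.1] gap 0.0386
```

```bash
python3 -m jog '[{"dx":-5,"dy":-0.1,"dz":0,"roll":0},{"dx":-5.1,"dy":-0.1,"dz":0,"roll":0},{"dx":0,"dy":0,"dz":0,"roll":0},{"dx":0,"dy":0,"dz":2.5,"roll":0},{"dx":0,"dy":0,"dz":2.4,"roll":0},{"dx":0,"dy":0,"dz":0,"roll":0}]'; python3 -m jog '[{"dx":0,"dy":0,"dz":0,"roll":0},{"dx":0,"dy":0,"dz":0,"roll":0},{"dx":0,"dy":0,"dz":0,"roll":0},{"dx":0,"dy":0,"dz":0,"roll":0},{"dx":0,"dy":0,"dz":0,"roll":0}]' 0 80; python3 -c "
from m import *
go(539.2,213.5,119,93)"
```

```text
clock: 15.08
eef_pos: [0.5363, 0.2137, 0.1085]
eef_rot: [-0.001, 0.688, 0.725, -0.002]
ft_force: [0.5, 0.1, 0.2]
finger_gap: 0.0384
grip_force: 0.0
clock: 15.7
eef_pos: [0.5378, 0.2139, 0.1114]
eef_rot: [0.0, 0.688, 0.725, 0.001]
ft_force: [2.2, 3.4, 7.8]
finger_gap: 0.0166
grip_force: 79.1
target [539.2 213.5 119. ] cm after roll [-0.05  0.14 -0.26] before roll [-0.05  0.14 -0.26] roll -0.01 t 15.7 f [2.2 3.4 7.8] gap 0.0166
```

```bash
python3 -m jog '[{"dx":0,"dy":0,"dz":-0.6,"roll":0},{"dx":0,"dy":0,"dz":-0.6,"roll":0},{"dx":0,"dy":0,"dz":-0.6,"roll":0},{"dx":0,"dy":0,"dz":-0.6,"roll":0}]'; python3 -m jog '[{"dx":0,"dy":0,"dz":-0.6,"roll":0},{"dx":0,"dy":0,"dz":-0.6,"roll":0},{"dx":0,"dy":0,"dz":-0.6,"roll":0},{"dx":0,"dy":0,"dz":-0.6,"roll":0},{"dx":0,"dy":0,"dz":0,"roll":0}]'
```

```text
clock: 16.2
eef_pos: [0.5369, 0.2133, 0.1344]
eef_rot: [-0.0, 0.688, 0.725, -0.0]
ft_force: [-0.0, -0.7, -4.7]
finger_gap: 0.0171
grip_force: 79.0
clock: 16.82
eef_pos: [0.5374, 0.2136, 0.1589]
eef_rot: [0.0, 0.688, 0.725, 0.0]
ft_force: [0.9, 0.2, -3.4]
finger_gap: 0.0166
grip_force: 79.5
```

```bash
python3 -m jog '[{"dx":0,"dy":0,"dz":-2,"roll":0},{"dx":0,"dy":0,"dz":-3,"roll":0},{"dx":0,"dy":0,"dz":-1,"roll":0},{"dx":0,"dy":0,"dz":0,"roll":0}]';python3 -c "
from m import *
c=cam('scene');save(c,'s2.png'); go(571.5,-94.5,200,93)
"
```

```text
clock: 17.32
eef_pos: [0.5372, 0.2135, 0.2181]
eef_rot: [0.0, 0.688, 0.725, 0.0]
ft_force: [-0.5, 0.9, -3.8]
finger_gap: 0.0168
grip_force: 79.7
target [571.5 -94.5 200. ] cm after roll [-30.93   1.84   2.23] before roll [-30.93   1.85   2.24] roll -0.01 t 17.4 f [ 0.1  0.4 -2.8] gap 0.0168
```

View pics/s2.png

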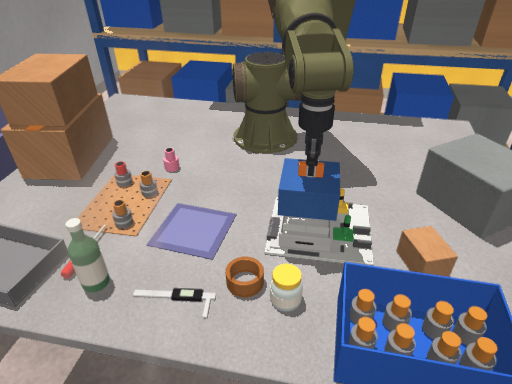

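The picture shows the lid held clear at (310,190), with the tin still in its nest at (320,240). Next I carry the lid to the mat.

```bash
python3 -m jog '[{"dx":-3,"dy":0.2,"dz":0,"roll":0},{"dx":-5,"dy":0.3,"dz":0,"roll":0},{"dx":-5,"dy":0.3,"dz":0,"roll":0},{"dx":-5,"dy":0.3,"dz":0,"roll":0},{"dx":-5,"dy":0.3,"dz":0,"roll":0},{"dx":-5,"dy":0.3,"dz":0,"roll":0},{"dx":-2.9,"dy":0.2,"dz":0,"roll":0},{"dx":0,"dy":0,"dz":0,"roll":7.5},{"dx":0,"dy":0,"dz":0,"roll":0}]';python3 -c "
from m import *
go(572,-94.3,106,85.5)
"
```

```text
clock: 18.5
eef_pos: [0.5719, -0.0942, 0.2169]
eef_rot: [-0.001, 0.734, 0.679, -0.001]
ft_force: [0.2, -0.0, -2.8]
finger_gap: 0.0167
grip_force: 79.5
target [572.  -94.3 106. ] cm after roll [-1.000e-02  1.000e-02  1.159e+01] before roll [-1.000e-02  3.000e-02  1.159e+01] roll -0.01 t 18.5 f [ 0.2 -0.  -2.8] gap 0.0167
```

Down 11.6 cm in all (TCP to about 0.100).

```bash
python3 -m jog '[{"dx":0,"dy":0,"dz":3,"roll":0},{"dx":0,"dy":0,"dz":3,"roll":0},{"dx":0,"dy":0,"dz":3,"roll":0},{"dx":0,"dy":0,"dz":1.5,"roll":0},{"dx":0,"dy":0,"dz":0.5,"roll":0},{"dx":0,"dy":0,"dz":0.4,"roll":0},{"dx":0,"dy":0,"dz":0,"roll":0}]'; python3 -m jog '[{"dx":0,"dy":0,"dz":0.2,"roll":0},{"dx":0,"dy":0,"dz":0,"roll":0}]'
```

```text
clock: 19.38
eef_pos: [0.5725, -0.0941, 0.1048]
eef_rot: [0.0, 0.734, 0.679, 0.0]
ft_force: [0.2, -0.3, -3.5]
finger_gap: 0.0168
grip_force: 79.4
clock: 19.62
eef_pos: [0.5723, -0.0941, 0.1025]
eef_rot: [0.0, 0.734, 0.679, 0.0]
ft_force: [-0.7, -0.2, -2.0]
finger_gap: 0.0172
grip_force: 79.4
```

```bash
python3 -m jog '[{"dx":0,"dy":0,"dz":0.15,"roll":0},{"dx":0,"dy":0,"dz":0,"roll":0}]'; python3 -m jog '[{"dx":0,"dy":0,"dz":0.15,"roll":0},{"dx":0,"dy":0,"dz":0,"roll":0}]'
```

```text
clock: 19.88
eef_pos: [0.5722, -0.0941, 0.1007]
eef_rot: [-0.0, 0.734, 0.679, -0.0]
ft_force: [-0.3, 0.4, -2.6]
finger_gap: 0.0168
grip_force: 79.4
clock: 20.12
eef_pos: [0.5723, -0.0941, 0.0994]
eef_rot: [0.0, 0.734, 0.679, 0.0]
ft_force: [0.8, 0.8, -1.4]
finger_gap: 0.0171
grip_force: 79.6
```

```bash
python3 -m jog '[{"dx":0,"dy":0,"dz":0.1,"roll":0},{"dx":0,"dy":0,"dz":0,"roll":0}]'; python3 -m jog '[{"dx":0,"dy":0,"dz":0,"roll":0},{"dx":0,"dy":0,"dz":0,"roll":0},{"dx":0,"dy":0,"dz":-3,"roll":0},{"dx":0,"dy":0,"dz":-5,"roll":0},{"dx":0,"dy":0,"dz":-5,"roll":0},{"dx":0,"dy":0,"dz":0,"roll":0}]' 0.6 40
cat > look.py <<'E'
from m import *
import sys
for n in ('top','scene'):
    c=cam(n); save(c,sys.argv[1]+n+'.png'); H=hsv(c); P,uv=cloud(c); hue,s,v=H[uv[:,1],uv[:,0]].astype(int).T
    near=lambda x0,x1,y0,y1:(P[:,0]>x0)&(P[:,0]<x1)&(P[:,1]>y0)&(P[:,1]<y1)
    m=near(.2,.75,-.5,-.18)&(P[:,2]>.02)&(P[:,2]<.09)
    im=np.zeros(H.shape[:2],np.uint8); im[uv[m,1],uv[m,0]]=1
    k,lab,st,_=cv2.connectedComponentsWithStats(im); L=lab[uv[:,1],uv[:,0]]
    for i in range(1,k):
        if st[i][4]>100:
            q=m&(L==i); t=q&(P[:,2]>np.percentile(P[q][:,2],95)-.006)
            print(n,'obj',st[i].tolist(),'top',fitrect(P[t]),P[q][:,2].max().round(3),'hue',np.median(hue[t]))
    m=near(.45,.7,-.2,.02)&(hue>100)&(hue<125)&(s>120)&(P[:,2]>.07)&(P[:,2]<.1)
    if m.sum()>9: print(n,'lid',fitrect(P[m]),np.median(P[m][:,2]).round(4))
    m=near(.45,.62,.12,.30)&(P[:,2]>.048)&(P[:,2]<.072)&(s<70)
    if m.sum()>9: print(n,'tin rim',fitrect(P[m]),np.median(P[m][:,2]).round(4))
E
python3 look.py a; python3 -c "
from m import *
go(590,-293,150,85.5)"
```

```text
clock: 20.38
eef_pos: [0.5724, -0.0941, 0.0993]
eef_rot: [0.0, 0.734, 0.679, 0.0]
ft_force: [-4.1, 0.2, 8.9]
finger_gap: 0.017
grip_force: 81.2
clock: 21.12
eef_pos: [0.5735, -0.0943, 0.2323]
eef_rot: [0.003, 0.734, 0.679, 0.002]
ft_force: [0.5, 0.2, -1.1]
finger_gap: 0.0513
grip_force: 0.0
top obj [377, 122, 38, 13, 173] top [ 719.  -438.6  120.9   26.    73.7] 0.055 hue 158.0
top obj [347, 164, 17, 15, 194] top [ 586.5 -295.1   26.8   29.3   57.6] 0.083 hue 13.0
top obj [347, 209, 16, 16, 195] top [ 435.4 -285.6   26.3   29.1   83.6] 0.082 hue 13.0
top obj [378, 219, 18, 16, 224] top [ 397.9 -387.7   29.1   28.5   88.6] 0.082 hue 1.0
top obj [345, 256, 17, 16, 200] top [ 281.5 -271.6   28.6   28.5   55.9] 0.078 hue 170.0
top lid [575.4 -49.1  48.  140.5  85.1] 0.0813
top tin rim [536.1 212.9 131.7 131.8   2.6] 0.0595
scene obj [115, 161, 17, 22, 278] top [ 403.1 -385.9   33.5   29.8   52.7] 0.079 hue 2.0
scene obj [140, 171, 17, 23, 289] top [ 436.2 -285.7   32.1   28.9    5.1] 0.079 hue 14.0
scene obj [113, 200, 20, 25, 363] top [ 588.6 -293.6   28.2   30.8    6.4] 0.079 hue 13.0
scene obj [24, 230, 43, 24, 393] top [ 721.7 -438.2  118.4   24.7   74.2] 0.054 hue 8.0
scene lid [574.1 -93.1 140.2 141.8  85.4] 0.0818
scene tin rim [537.2 213.2 137.5 130.5   2.8] 0.0578
target [ 590 -293  150] cm after roll [-19.69   3.34   8.29] before roll [-19.69   3.35   8.29] roll -0.01 t 21.2 f [-0.3  0.  -0.9] gap 0.051
```

View pics/ascene.png

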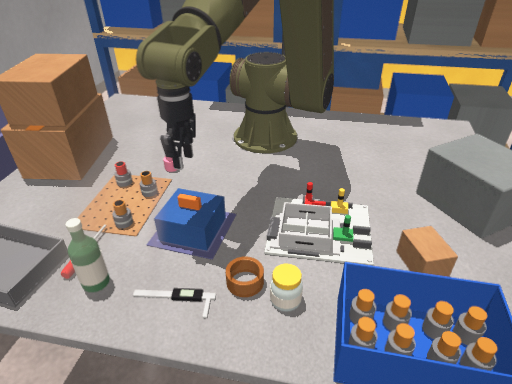

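View pics/atop.png

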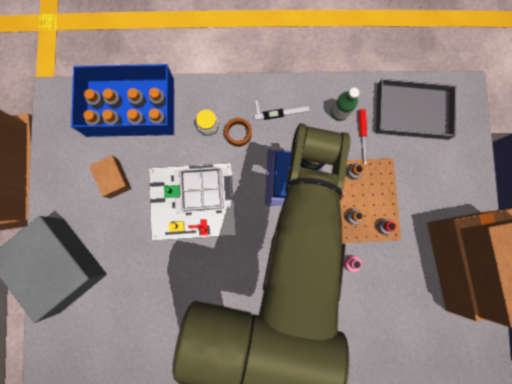

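The pictures show the lid square on the mat at (190,222), the tin open with four empty compartments, and the hub near the reject knocked to (148,185) in the scene view. I pick the far hub first.

```bash
python3 -m jog '[{"dx":-5,"dy":0.75,"dz":0,"roll":0},{"dx":-5,"dy":0.75,"dz":0,"roll":0},{"dx":-5,"dy":0.75,"dz":0,"roll":0},{"dx":-4.9,"dy":0.75,"dz":0,"roll":0},{"dx":0,"dy":0,"dz":5,"roll":0},{"dx":0,"dy":0,"dz":3.5,"roll":0},{"dx":0,"dy":0,"dz":0,"roll":0}]' 0.6 50;python3 -c "
from m import *
go(587.5,-294.3,67,85.5)
"
```

```text
clock: 22.1
eef_pos: [0.585, -0.2941, 0.139]
eef_rot: [-0.004, 0.734, 0.679, -0.001]
ft_force: [0.3, 0.8, 0.8]
finger_gap: 0.0513
grip_force: 0.0
target [ 587.5 -294.3   67. ] cm after roll [-0.    0.25  7.7 ] before roll [-0.03  0.3   7.7 ] roll -0.02 t 22.1 f [0.3 0.8 0.8] gap 0.0513
```

```bash
python3 -m jog '[{"dx":0,"dy":0.15,"dz":3.5,"roll":0},{"dx":0,"dy":0,"dz":3.5,"roll":0},{"dx":0,"dy":0,"dz":0,"roll":0},{"dx":0,"dy":0,"dz":0,"roll":0}]' ;python3 -c "
from m import *
go(587.5,-294.3,67,85.5)
"
```

```text
clock: 22.6
eef_pos: [0.5889, -0.2953, 0.0756]
eef_rot: [0.001, 0.734, 0.679, 0.0]
ft_force: [0.1, -0.0, 0.5]
finger_gap: 0.0514
grip_force: 0.0
target [ 587.5 -294.3   67. ] cm after roll [ 0.09 -0.14  1.36] before roll [ 0.09 -0.15  1.36] roll -0.01 t 22.6 f [ 0.1 -0.   0.5] gap 0.0514
```

```bash
python3 -m jog '[{"dx":0.1,"dy":-0.1,"dz":1.3,"roll":0},{"dx":0,"dy":0,"dz":0,"roll":0},{"dx":0,"dy":0,"dz":0,"roll":0}]' ; python3 -m jog '[{"dx":0,"dy":0,"dz":0,"roll":0},{"dx":0,"dy":0,"dz":0,"roll":0},{"dx":0,"dy":0,"dz":0,"roll":0},{"dx":0,"dy":0,"dz":0,"roll":0}]' 0 50; python3 -m jog '[{"dx":0,"dy":0,"dz":-2,"roll":0},{"dx":0,"dy":0,"dz":-5,"roll":0},{"dx":0,"dy":0,"dz":-5,"roll":0},{"dx":0,"dy":0,"dz":-5,"roll":0},{"dx":0,"dy":0,"dz":0,"roll":0}]'; python3 -c "
from m import *
O[:]=[537.3,213.2]; YAW=2.8
go(*fix([31,31]),200,93); go(*fix([-31,-31]),200,93)"
```

```text
clock: 22.98
eef_pos: [0.5872, -0.2939, 0.0606]
eef_rot: [0.0, 0.734, 0.679, 0.0]
ft_force: [0.5, 0.6, 0.6]
finger_gap: 0.0514
grip_force: 0.0
clock: 23.48
eef_pos: [0.5873, -0.294, 0.0608]
eef_rot: [0.0, 0.734, 0.679, 0.0]
ft_force: [-0.1, 0.6, 5.4]
finger_gap: 0.0305
grip_force: 49.7
clock: 24.1
eef_pos: [0.5879, -0.2943, 0.2358]
eef_rot: [0.004, 0.734, 0.679, 0.001]
ft_force: [-0.2, 0.2, -2.1]
finger_gap: 0.0305
grip_force: 50.2
target [566.6 245.8 200. ] cm after roll [54.05  0.7   4.08] before roll [53.69 -6.4   3.86] roll -7.51 t 24.1 f [-0.2  0.2 -2.1] gap 0.0305
target [508.  180.6 200. ] cm after roll [47.85 -5.5   4.08] before roll [ 46.73 -11.73   3.85] roll -7.51 t 24.1 f [-0.2  0.2 -2.1] gap 0.0305
```

```bash
python3 -m jog '[{"dx":0,"dy":0,"dz":0,"roll":-7.5},{"dx":4.9,"dy":0.06,"dz":0,"roll":0},{"dx":4.9,"dy":0.06,"dz":0,"roll":0},{"dx":4.9,"dy":0.06,"dz":0,"roll":0},{"dx":4.9,"dy":0.06,"dz":0,"roll":0},{"dx":4.9,"dy":0.06,"dz":0,"roll":0},{"dx":4.9,"dy":0.06,"dz":0,"roll":0},{"dx":4.9,"dy":0.06,"dz":0,"roll":0},{"dx":4.9,"dy":0.06,"dz":0,"roll":0},{"dx":4.9,"dy":0.06,"dz":0,"roll":0},{"dx":4.9,"dy":0.06,"dz":0,"roll":0},{"dx":4.9,"dy":0.06,"dz":0,"roll":0}]' ; python3 -m jog '[{"dx":0,"dy":0,"dz":5,"roll":0},{"dx":0,"dy":0,"dz":3,"roll":0},{"dx":0,"dy":0,"dz":0,"roll":0},{"dx":0,"dy":0,"dz":0,"roll":0},{"dx":0,"dy":0,"dz":0,"roll":0}]'; python3 -c "
from m import *
O[:]=[537.3,213.2]; YAW=2.8
go(*fix([31,31]),78.8,93)"
```

```text
clock: 25.6
eef_pos: [0.5649, 0.2461, 0.2295]
eef_rot: [-0.0, 0.688, 0.725, -0.001]
ft_force: [1.0, -0.1, -1.7]
finger_gap: 0.0307
grip_force: 50.2
clock: 26.22
eef_pos: [0.5661, 0.2448, 0.1519]
eef_rot: [0.001, 0.689, 0.725, 0.001]
ft_force: [-0.1, 0.1, -2.3]
finger_gap: 0.0306
grip_force: 50.2
target [566.6 245.8  78.8] cm after roll [0.09 0.06 7.81] before roll [0.09 0.04 7.81] roll -0.03 t 26.2 f [-0.1  0.1 -2.3] gap 0.0306
```

```bash
python3 -m jog '[{"dx":0.1,"dy":0.05,"dz":2.5,"roll":0},{"dx":0,"dy":0,"dz":2,"roll":0},{"dx":0,"dy":0,"dz":1.5,"roll":0},{"dx":0,"dy":0,"dz":1.2,"roll":0},{"dx":0,"dy":0,"dz":0,"roll":0}]'; python3 -m jog '[{"dx":0,"dy":0,"dz":0.2,"roll":0},{"dx":0,"dy":0,"dz":0.15,"roll":0},{"dx":0,"dy":0,"dz":0.1,"roll":0},{"dx":0,"dy":0,"dz":0,"roll":0}]'
```

```text
clock: 26.85
eef_pos: [0.5658, 0.2457, 0.0775]
eef_rot: [-0.0, 0.688, 0.725, -0.001]
ft_force: [0.1, -0.3, -1.4]
finger_gap: 0.0311
grip_force: 50.2
clock: 27.35
eef_pos: [0.5661, 0.2458, 0.0739]
eef_rot: [0.0, 0.688, 0.725, 0.0]
ft_force: [-0.9, 0.3, -2.6]
finger_gap: 0.0308
grip_force: 50.2
```

```bash
python3 -m jog '[{"dx":0,"dy":0,"dz":0.1,"roll":0},{"dx":0,"dy":0,"dz":0,"roll":0}]'; python3 -m jog '[{"dx":0,"dy":0,"dz":0.1,"roll":0},{"dx":0,"dy":0,"dz":0,"roll":0}]'
```

```text
clock: 27.6
eef_pos: [0.5663, 0.2458, 0.0738]
eef_rot: [0.0, 0.688, 0.725, 0.0]
ft_force: [-2.7, -1.1, 7.0]
finger_gap: 0.0304
grip_force: 51.3
clock: 27.85
eef_pos: [0.5663, 0.2459, 0.0737]
eef_rot: [0.0, 0.688, 0.725, 0.0]
ft_force: [-7.9, -3.4, 16.8]
finger_gap: 0.0302
grip_force: 52.3
```

```bash
python3 -m jog '[{"dx":0,"dy":0,"dz":-0.2,"roll":0},{"dx":0,"dy":0,"dz":0,"roll":0},{"dx":0,"dy":0,"dz":-3,"roll":0},{"dx":0,"dy":0,"dz":-5,"roll":0},{"dx":0,"dy":0,"dz":-5,"roll":0},{"dx":0,"dy":0,"dz":0,"roll":0}]' 0.5; python3 look.py b;  python3 -c "
from m import *
go(435.7,-285.6,200,93)"
```

```text
clock: 28.6
eef_pos: [0.5673, 0.2462, 0.208]
eef_rot: [0.002, 0.688, 0.725, 0.003]
ft_force: [0.2, 0.7, -0.5]
finger_gap: 0.0423
grip_force: 0.0
top obj [377, 122, 38, 13, 171] top [ 719.5 -437.9  116.9   24.8   73.1] 0.055 hue 160.0
top obj [347, 209, 16, 16, 196] top [ 435.4 -286.2   24.1   28.6   87.9] 0.081 hue 13.0
top obj [378, 219, 18, 16, 225] top [ 398.  -387.    29.9   29.     6.3] 0.08 hue 1.0
top obj [345, 256, 17, 16, 198] top [ 281.9 -271.4   28.9   29.8   45. ] 0.079 hue 170.0
top lid [571.3 -95.3 140.7 140.8  85.2] 0.0812
top tin rim [537.2 196.  131.6  97.9   2.9] 0.0602
scene obj [164, 148, 15, 20, 227] top [ 286.2 -271.6   29.5   28.5   37.9] 0.076 hue 173.0
scene obj [115, 161, 17, 22, 274] top [ 402.2 -389.    32.    28.3   51.6] 0.08 hue 2.0
scene obj [140, 171, 17, 22, 288] top [ 439.7 -284.7   30.    27.7   19.7] 0.078 hue 14.0
scene obj [24, 230, 42, 24, 392] top [ 721.6 -437.8  119.6   25.2   73.8] 0.053 hue 6.0
scene lid [574.1 -93.2 140.4 142.4  85.4] 0.0817
scene tin rim [537.5 213.1 137.4 130.6   3.1] 0.057
target [ 435.7 -285.6  200. ] cm after roll [-52.38 -15.79   0.84] before roll [-52.38 -15.77   0.84] roll -0.01 t 28.7 f [-0.4 -0.1 -0.7] gap 0.0426
```

View pics/bscene.png

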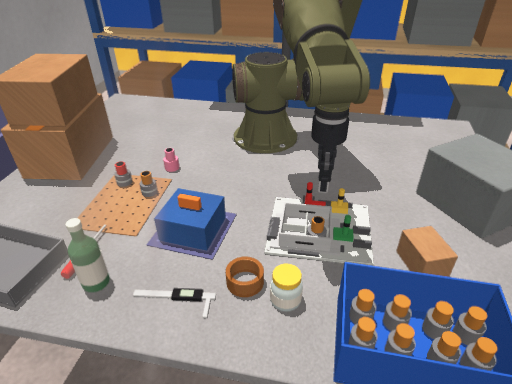

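The first hub stands in its compartment at (317,228), and the second is at (148,185). Next I fetch the second.

```bash
python3 -m jog '[{"dx":-4.76,"dy":-1.42,"dz":0,"roll":0},{"dx":-4.76,"dy":-1.42,"dz":0,"roll":0},{"dx":-4.76,"dy":-1.42,"dz":0,"roll":0},{"dx":-4.76,"dy":-1.42,"dz":0,"roll":0},{"dx":-4.76,"dy":-1.42,"dz":0,"roll":0},{"dx":-4.76,"dy":-1.42,"dz":0,"roll":0},{"dx":-4.76,"dy":-1.42,"dz":0,"roll":0},{"dx":-4.76,"dy":-1.42,"dz":0,"roll":0},{"dx":-4.76,"dy":-1.42,"dz":0,"roll":0},{"dx":-4.76,"dy":-1.42,"dz":0,"roll":0},{"dx":-4.76,"dy":-1.42,"dz":0,"roll":0}]' 0.6; python3 -m jog '[{"dx":0,"dy":0,"dz":5,"roll":0},{"dx":0,"dy":0,"dz":4,"roll":0},{"dx":0,"dy":0,"dz":0,"roll":0},{"dx":0,"dy":0,"dz":0,"roll":0},{"dx":0,"dy":0,"dz":0,"roll":0}]'; python3 -c "
from m import *
go(437,-285.5,66,93)"
```

```text
clock: 30.08
eef_pos: [0.4363, -0.2865, 0.2021]
eef_rot: [-0.001, 0.688, 0.725, -0.0]
ft_force: [1.0, -1.1, 0.6]
finger_gap: 0.0518
grip_force: 0.0
clock: 30.7
eef_pos: [0.4379, -0.2856, 0.1153]
eef_rot: [0.001, 0.688, 0.725, 0.0]
ft_force: [-0.1, 0.7, -0.4]
finger_gap: 0.0515
grip_force: 0.0
target [ 437.  -285.5   66. ] cm after roll [ 0.01 -0.09  5.43] before roll [ 0.02 -0.1   5.43] roll -0.0 t 30.7 f [-0.1  0.7 -0.4] gap 0.0515
```

```bash
python3 -m jog '[{"dx":0,"dy":-0.1,"dz":2.5,"roll":0},{"dx":0,"dy":0,"dz":2.9,"roll":0},{"dx":0,"dy":0,"dz":0,"roll":0},{"dx":0,"dy":0,"dz":0,"roll":0}]' ; python3 -m jog '[{"dx":0,"dy":0,"dz":0,"roll":0},{"dx":0,"dy":0,"dz":0,"roll":0},{"dx":0,"dy":0,"dz":0,"roll":0},{"dx":0,"dy":0,"dz":0,"roll":0}]' 0 50; python3 -m jog '[{"dx":0,"dy":0,"dz":-2,"roll":0},{"dx":0,"dy":0,"dz":-5,"roll":0},{"dx":0,"dy":0,"dz":-5,"roll":0},{"dx":0,"dy":0,"dz":-5,"roll":0},{"dx":0,"dy":0,"dz":0,"roll":0}]'; python3 -c "
from m import *
O[:]=[537.3,213.2]; YAW=2.8
go(*fix([-31,-31]),200,93)"
```

```text
clock: 31.2
eef_pos: [0.437, -0.2857, 0.0613]
eef_rot: [0.001, 0.688, 0.725, 0.0]
ft_force: [0.6, -0.5, 1.1]
finger_gap: 0.051
grip_force: 0.0
clock: 31.7
eef_pos: [0.4368, -0.2857, 0.0612]
eef_rot: [0.001, 0.688, 0.725, 0.0]
ft_force: [-1.8, -0.1, 7.1]
finger_gap: 0.0311
grip_force: 48.8
clock: 32.33
eef_pos: [0.4373, -0.286, 0.2341]
eef_rot: [0.004, 0.688, 0.725, 0.0]
ft_force: [1.0, -0.8, -1.5]
finger_gap: 0.0304
grip_force: 50.2
target [508.  180.6 200. ] cm after roll [46.23  9.5   3.91] before roll [46.25  9.47  3.74] roll -0.01 t 32.3 f [ 1.  -0.8 -1.5] gap 0.0304
```

```bash
python3 -m jog '[{"dx":4.62,"dy":0.95,"dz":0,"roll":0},{"dx":4.62,"dy":0.95,"dz":0,"roll":0},{"dx":4.62,"dy":0.95,"dz":0,"roll":0},{"dx":4.62,"dy":0.95,"dz":0,"roll":0},{"dx":4.62,"dy":0.95,"dz":0,"roll":0},{"dx":4.62,"dy":0.95,"dz":0,"roll":0},{"dx":4.62,"dy":0.95,"dz":0,"roll":0},{"dx":4.62,"dy":0.95,"dz":0,"roll":0},{"dx":4.62,"dy":0.95,"dz":0,"roll":0},{"dx":4.62,"dy":0.95,"dz":0,"roll":0}]' ; python3 -m jog '[{"dx":0,"dy":0,"dz":5,"roll":0},{"dx":0,"dy":0,"dz":3,"roll":0},{"dx":0,"dy":0,"dz":0,"roll":0},{"dx":0,"dy":0,"dz":0,"roll":0},{"dx":0,"dy":0,"dz":0,"roll":0}]'; python3 -c "
from m import *
O[:]=[537.3,213.2]; YAW=2.8
go(*fix([-31,-31]),79.2,93)"
```

```text
clock: 33.58
eef_pos: [0.5068, 0.1825, 0.2289]
eef_rot: [-0.0, 0.688, 0.725, -0.001]
ft_force: [0.6, -0.7, -1.4]
finger_gap: 0.0305
grip_force: 49.9
clock: 34.2
eef_pos: [0.5077, 0.1811, 0.1512]
eef_rot: [0.001, 0.689, 0.725, 0.001]
ft_force: [0.8, -0.5, -2.3]
finger_gap: 0.031
grip_force: 50.1
target [508.  180.6  79.2] cm after roll [-0.05  0.03  7.7 ] before roll [-0.05  0.01  7.7 ] roll -0.03 t 34.2 f [ 0.8 -0.5 -2.3] gap 0.031
```

```bash
python3 -m jog '[{"dx":0,"dy":0,"dz":2.5,"roll":0},{"dx":0,"dy":0,"dz":2,"roll":0},{"dx":0,"dy":0,"dz":1.5,"roll":0},{"dx":0,"dy":0,"dz":1.2,"roll":0},{"dx":0,"dy":0,"dz":0,"roll":0}]'; python3 -m jog '[{"dx":0,"dy":0,"dz":0.2,"roll":0},{"dx":0,"dy":0,"dz":0.15,"roll":0},{"dx":0,"dy":0,"dz":0.1,"roll":0},{"dx":0,"dy":0,"dz":0,"roll":0}]'; python3 -m jog '[{"dx":0,"dy":0,"dz":0.1,"roll":0},{"dx":0,"dy":0,"dz":0,"roll":0}]'
```

```text
clock: 34.83
eef_pos: [0.507, 0.1809, 0.0774]
eef_rot: [-0.0, 0.688, 0.725, -0.0]
ft_force: [0.2, -0.2, -1.8]
finger_gap: 0.0304
grip_force: 50.1
clock: 35.33
eef_pos: [0.5074, 0.1812, 0.0742]
eef_rot: [0.0, 0.688, 0.725, 0.0]
ft_force: [-3.6, -0.2, 7.0]
finger_gap: 0.0303
grip_force: 51.1
clock: 35.58
eef_pos: [0.5074, 0.1813, 0.0742]
eef_rot: [0.0, 0.688, 0.725, 0.001]
ft_force: [-9.8, -1.6, 20.0]
finger_gap: 0.0307
grip_force: 52.4
```

```bash
python3 -m jog '[{"dx":0,"dy":0,"dz":-0.2,"roll":0},{"dx":0,"dy":0,"dz":0,"roll":0},{"dx":0,"dy":0,"dz":-3,"roll":0},{"dx":0,"dy":0,"dz":-5,"roll":0},{"dx":0,"dy":0,"dz":0,"roll":0},{"dx":0,"dy":0,"dz":0,"roll":0}]' 0.5; python3 look.py c;  python3 -c "
from m import *
go(533.5,315.5,71,93)"
```

```text
clock: 36.33
eef_pos: [0.5069, 0.1809, 0.1537]
eef_rot: [-0.0, 0.688, 0.725, -0.0]
ft_force: [0.2, -0.2, -0.3]
finger_gap: 0.0428
grip_force: 0.0
top obj [377, 122, 38, 13, 175] top [ 718.6 -438.6  120.3   23.3   73.2] 0.056 hue 160.0
top obj [377, 219, 19, 16, 227] top [ 397.9 -388.1   29.5   28.5   88.4] 0.082 hue 2.0
top obj [345, 256, 17, 16, 198] top [ 281.5 -271.7   28.2   29.1   45.8] 0.08 hue 170.0
top lid [571.2 -95.1 140.4 141.1  85.1] 0.0813
top tin rim [556.7 213.  152.8  22.4  52.8] 0.0595
scene obj [164, 148, 15, 20, 228] top [ 284.7 -272.8   28.5   28.1   14.1] 0.076 hue 173.0
scene obj [115, 161, 17, 22, 279] top [ 401.9 -387.5   29.7   32.9   89.7] 0.079 hue 2.0
scene obj [24, 230, 43, 25, 392] top [ 721.6 -438.5  119.7   22.9   75. ] 0.053 hue 5.0
scene lid [574.4 -93.6 141.  142.   85.1] 0.0818
scene tin rim [538.  213.5 136.6 131.    2.6] 0.0567
target [533.5 315.5  71. ] cm after roll [13.3   3.39  8.7 ] before roll [13.31  3.4   8.69] roll -0.02 t 36.4 f [0.1 0.  0.8] gap 0.0427
```

View pics/cscene.png

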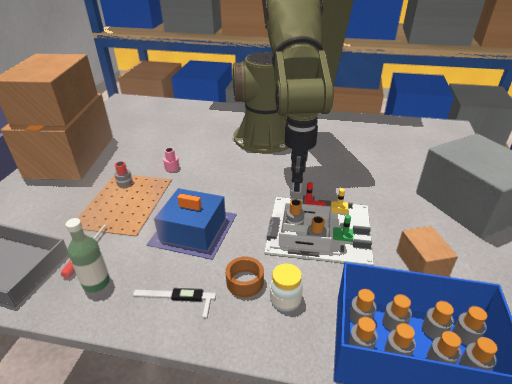

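Both hubs stand in the tin at (296,211) and (317,227), and the reject remains on the board at (122,178). Now I draw back the hold-down.

```bash
python3 -m jog '[{"dx":4.4,"dy":1.1,"dz":0,"roll":0},{"dx":4.4,"dy":1.1,"dz":0,"roll":0},{"dx":4.5,"dy":1.1,"dz":0,"roll":0},{"dx":0,"dy":0,"dz":0,"roll":0},{"dx":0,"dy":0,"dz":0,"roll":0},{"dx":0,"dy":0,"dz":4,"roll":0},{"dx":0,"dy":0,"dz":4.5,"roll":0},{"dx":0,"dy":0,"dz":0,"roll":0}]'; python3 -m jog '[{"dx":0,"dy":0,"dz":0,"roll":0},{"dx":0,"dy":0,"dz":0,"roll":0},{"dx":0,"dy":0,"dz":0,"roll":0},{"dx":0,"dy":0,"dz":0,"roll":0}]' 0 60;  python3 -m jog '[{"dx":0.9,"dy":0,"dz":0,"roll":0},{"dx":0.9,"dy":0,"dz":0,"roll":0},{"dx":0.9,"dy":0,"dz":0,"roll":0},{"dx":0.5,"dy":0,"dz":0,"roll":0},{"dx":0,"dy":0,"dz":0,"roll":0}]';  python3 -m jog '[{"dx":0.2,"dy":0,"dz":0,"roll":0},{"dx":0,"dy":0,"dz":0,"roll":0}]'
```

```text
clock: 37.42
eef_pos: [0.5317, 0.3138, 0.0663]
eef_rot: [-0.001, 0.689, 0.725, -0.003]
ft_force: [-0.2, -1.2, 0.3]
finger_gap: 0.0426
grip_force: 0.0
clock: 37.92
eef_pos: [0.5341, 0.3158, 0.0717]
eef_rot: [0.001, 0.688, 0.725, 0.002]
ft_force: [-0.9, -2.1, 8.1]
finger_gap: 0.0141
grip_force: 58.5
clock: 38.55
eef_pos: [0.5326, 0.3485, 0.0718]
eef_rot: [0.001, 0.688, 0.725, 0.002]
ft_force: [2.6, 2.1, 4.9]
finger_gap: 0.0143
grip_force: 58.5
clock: 38.8
eef_pos: [0.5325, 0.35, 0.0717]
eef_rot: [0.001, 0.688, 0.725, 0.002]
ft_force: [1.9, 0.3, 5.7]
finger_gap: 0.0141
grip_force: 58.5
```

```bash
python3 -m jog '[{"dx":0.2,"dy":0,"dz":0,"roll":0},{"dx":0,"dy":0,"dz":0,"roll":0}]';  python3 -m jog '[{"dx":0.15,"dy":0,"dz":0,"roll":0},{"dx":0,"dy":0,"dz":0,"roll":0}]'
```

```text
clock: 39.05
eef_pos: [0.5325, 0.3507, 0.0716]
eef_rot: [0.001, 0.689, 0.725, 0.001]
ft_force: [0.5, -9.6, 9.8]
finger_gap: 0.0139
grip_force: 59.0
clock: 39.3
eef_pos: [0.5325, 0.3509, 0.0716]
eef_rot: [0.002, 0.689, 0.725, -0.0]
ft_force: [-1.6, -20.7, 12.2]
finger_gap: 0.0144
grip_force: 59.3
```

At the stop. I release, rise and check.

```bash
python3 -m jog '[{"dx":-0.3,"dy":0,"dz":0,"roll":0},{"dx":0,"dy":0,"dz":0,"roll":0},{"dx":0,"dy":0,"dz":0,"roll":0}]'; python3 -m jog '[{"dx":0,"dy":0,"dz":0,"roll":0},{"dx":0,"dy":0,"dz":0,"roll":0},{"dx":0,"dy":0,"dz":-4,"roll":0},{"dx":0,"dy":0,"dz":-5,"roll":0},{"dx":0,"dy":0,"dz":-5,"roll":0},{"dx":-5,"dy":-4,"dz":-2,"roll":0},{"dx":-5,"dy":-4,"dz":0,"roll":0},{"dx":-5,"dy":-4,"dz":0,"roll":0},{"dx":-5,"dy":-4,"dz":0,"roll":0},{"dx":-5,"dy":0,"dz":0,"roll":0},{"dx":-5,"dy":0,"dz":0,"roll":0},{"dx":0,"dy":0,"dz":0,"roll":0}]' 0.5
python3 - <<'E'
from m import *
for n in ('top','scene'):
    c=cam(n); save(c,'d'+n+'.png'); H=hsv(c); P,uv=cloud(c); hue,s,v=H[uv[:,1],uv[:,0]].astype(int).T
    m=(abs(P[:,0]-.53)<.06)&(abs(P[:,1]-.34)<.06)&(hue>45)&(hue<85)&(s>120)&(P[:,2]>.075)
    print(n,m.sum(),fitrect(P[m]))
    if n=='top':
        k=cv2.resize(c['img'][130:290,120:420],None,fx=2.5,fy=2.5); cv2.imwrite('pics/dcrop.png',k[:,:,::-1])
E
```

```text
clock: 39.67
eef_pos: [0.5325, 0.3502, 0.0717]
eef_rot: [0.001, 0.689, 0.725, 0.002]
ft_force: [1.8, -1.2, 6.6]
finger_gap: 0.014
grip_force: 58.6
clock: 41.18
eef_pos: [0.3924, 0.0472, 0.2283]
eef_rot: [0.0, 0.69, 0.724, 0.0]
ft_force: [0.3, -0.1, 0.3]
finger_gap: 0.0428
grip_force: 0.0
top 21 [530.6 349.9  12.9  12.3   4.8]
scene 28 [535.1 352.4  11.1  12.3  57.6]
```

View pics/dcrop.png

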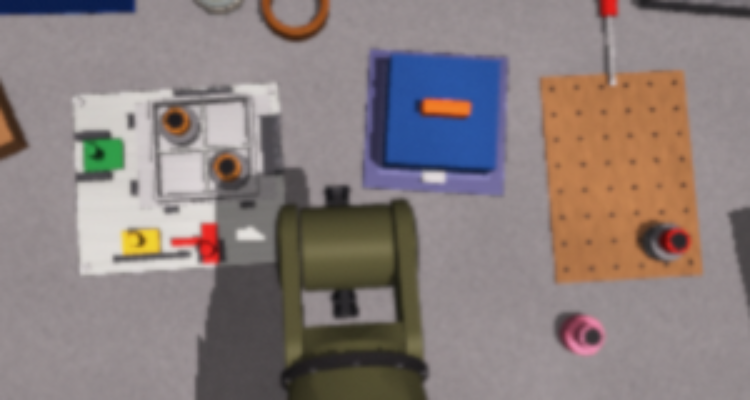

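View pics/dscene.png

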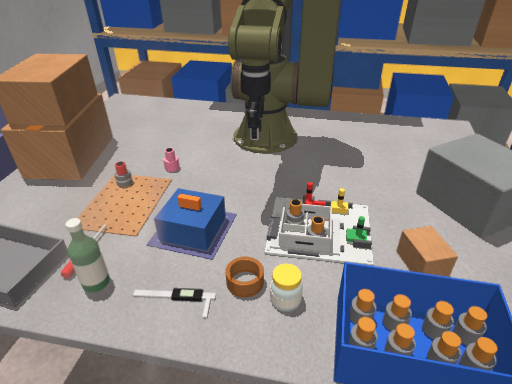

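The crop shows both hubs upright in opposite compartments at (177,122) and (227,167), and the hold-down drawn back at (100,152). The lid is centred on the mat at (440,115), and the reject and the pink hub have not moved. I hand the job in.

```bash
python3 -c "
from rig import workorder
print(workorder.sign_off())"
```

```text
the job is handed in; nothing more can be done
None
```

I handed the job in at about 41 s: the lid is in the middle of the mat, both ochre hubs stand upright in separate compartments of the tin, the reject is untouched on the board, and the hold-down is fully back; sign-off gave no verdict.

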